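# Stow the battery pack and latch the steel cabinet

### The arm

A 6-joint arm with a two-finger parallel gripper is mounted at the origin on the work surface. World frame = base frame: x ahead of the robot, y to its left, z up, the work surface at z = 0. Lengths are in mm, angles in rad, forces in N, time in s.
With the tool pointing down it reaches from about 275 to 875 mm from the base axis. Payload 12.5 kg.
Tool frame: the origin (TCP) lies on the centre line of the jaws, within the pads' length; the fingertips stand ctrl.nose_length ahead of it and the grasp point (between the pads) lies 8 mm behind it (ctrl.nose_length is the distance from the TCP to the fingertips, in mm); z points along the fingers, y is the line along which they close (so a half turn about z gives the same grasp; the last joint's range is limited). The gripper opens to 85 mm and grips with 20 to 120 N. Pads are 22 mm wide; open, the fingers measure 114 mm over their backs; the gripper's body (76 mm by 85 mm) begins 54 mm behind the grasp point. The pads swing forward as they close: fully open they stand 13 mm farther back than shut.
Start: joints at [-1.304, 0.351, 1.652, -0, 1.139, -0.085], TCP at [189.542, -516.293, 242.29] pointing down, gripper open.
Joint ranges: [-2.75, 2.75], [-0.79, 2.1], [0.01, 2.65], [-1.57, 4.71], [0.07, 3.14], [-2.87, 2.87]. Speed limits (rad/s): [2.22, 2.22, 2.79, 3.14, 3.14, 3.14].

### API

Orientations are given as a rotation vector (axis times angle).
In Python, from workcell import sense, eyes, ticket, ctrl gives the robot as it stands.
- The arm moves only by the tool jog_arm, never from a script. Its argument "commands" is a list of rows, each an object of numbers: "grip": the opening, from 0 (shut) to 1 (fully open); "dx", "dy", "dz": the shift along the tool's x, y, z in m; "yaw": the turn about the tool's z in rad. In form: [{"grip": .., "dx": .., "dy": .., "dz": .., "yaw": ..}, ...]. A call has 1 to 20 rows; each row shifts and turns the commanded pose from where the row before left it, along the tool's axes as they then stand; what a row does not reach is not made up. A row lasts 1/12 s, in which the tool goes at most 41.7 mm and 7.16 degrees, less where a joint would pass 70% of its speed; a pose out of reach is approached as far as the arm can. A call with a gripper value outside its range is refused whole. The fingers move at their own pace and stop on an object; "newtons" is the grip in N (left out, the last holds). Time passes only in rows, so rows that do not move let the fingers close. It gives the time, the measured TCP pose, the force, the opening and the grip force at its end, in the units of the state.
- sense(): the state, without advancing time (a new reading comes with each control period).
- eyes.grab_frame(name): name is "scene" or "side" or "wrist"; returns a dict with "image" (400x640x3 uint8, red, green, blue), "fovy" (degrees; the focal length in pixels is half the picture's height over the tangent of half this angle, whatever the lens; pixels are square), "cx", "cy" (the principal point, pixels), "k1" (the pictures are not rectified: a ray, as slopes to the right and down, at radius r is drawn at 1 + k1 r^2 times it, then the intrinsics apply), "rvec" (rotation vector, rad) and "tvec" (3), from world to camera coordinates, as OpenCV has them; the wrist camera has in their place "hand_eye" (4x4, takes a point from camera to tool coordinates, whose origin is the TCP and whose axes are the flange's). Camera axes: x right, y down, z forward; pixel columns grow to the right and rows downward; lengths in mm; the calibration is good to about 2 mm. A picture is of the moment at which its call begins: read the wrist's pose just before it. There is no depth.
- ticket.close_job(): hands the job in; it is judged then, once.
The state is a dict: "clock": time; "joint_positions": joint angles; "qd": joint speeds; "tau": joint torques, N m; "position": TCP position; "ee_rot": TCP orientation; "ft_force": force on the tool from outside, world axes, zero at the start; "ft_torque": the same for the moment, N m; "finger_gap": finger opening in mm; "finger_force": force on a finger pad.
Only numpy, scipy, OpenCV 4.12 (cv2) and the standard library are available. Lean on these libraries where they do the work, as an engineer would, in place of code of your own. Each camera call takes 0.05 s, during which the arm holds its last target. There are 200 camera calls.

### The job

Lay the purple-ended battery pack flat, right way up, in the empty bay of the pulled-out tray, setting it down rather than dropping it, then slide the tray fully home and swing the steel door shut until its sprung latch snaps in behind the strike and holds by itself. The door is thin sheet: press it with a steady hand, no harder than it needs, and do not slam it. Leave everything else as it stands.

Things in the scene. Friction and masses are not known exactly. Their poses are not given: they have to be found in the camera images.
- pack: Battery pack of a cordless vacuum, dark grey with a PURPLE end, 105 (x) x 46 (y) x 36 mm (z) plus a 62 x 40 x 12 mm terminal block on top (48 mm in all, centred at x = -12 mm), 0.3 to 0.55 kg, lying on the table. Origin at the centre of its underside, z up, purple end at +x. Grip it across its 46 mm width.
- cabinet: Fixed grey steel battery cabinet on the left, 240 deep (x) x 220 wide (y) x 165 mm tall, closed on top. Origin at the centre of its underside; its open front looks along its own -x (front edge plane at x = -120 mm), the door's hinge is on its +y side, the strike on its -y side.
- tray (a joint): Aluminium tray on runners in the upper half of the cabinet: metres pulled out along the cabinet's -x; 0 = fully home against its stop (rigid), about 0.15 to 0.165 at the start. It slides with 1 to 3 N and stays where it is left.
- tray_bay (a point): Point on the floor of the tray's empty right-hand bay (black mat), 98 mm above the table; moves with the tray; axes as the cabinet. The bay spans y -45 to +45, x -83 to +127 mm of this point; side walls 20 mm high, front plate 52 mm; a black charger fills the other bay. A pack laid lengthwise along x, centred here, clears the cabinet front at the start.
- tray_front (a point): Point on the outer face of the tray's front plate, mid-width, 127 mm above the table; axes as tray_bay. The plate is 166 mm wide and reaches from 95 to 150 mm above the table. When the tray is home the plate stands 4 mm out of the cabinet's front edge plane.
- door (a joint): Angle of the door, rad: 0 = parallel to the cabinet front, positive = open (1.4 to 1.6 at the start). Latched it rests anywhere from -0.030 to +0.058: strike and buffer are on one bracket in slotted holes, set up to 12 mm further out or 6 mm in. Short of latching, the buffer pushes it back by some 0.04 rad; further out it stays where it is left.
- door_panel: Thin sheet door with latch case, 220 wide x 12 thick, 8 to 162 mm above the table. Origin on the hinge axis at the lower edge; y from free edge to hinge, x from outside to inside; panel y -220 to 0, x -6 to +6 mm. Latch case with red paddle on the outer face at the free edge: y -220 to -178, out to x -36 mm, 60 to 100 mm up. A push much over 20 N dents it.
- door_push (a point): Place to push, on the outer face above the latch case: 185 mm from the hinge axis, 125 mm above the table; axes as door_panel (push along +x). The door swings with under 1 N; over its last 10 mm here the resistance climbs to some 10 to 14 N as the strike presses the bolt in, then drops as the bolt snaps out behind it; 1 to 2 mm on is a hard stop.
- door_hinge (a point): The hinge axis (vertical) at the height of door_push; axes as door_panel.
- buffer (a joint): Sprung rubber buffer (11 mm pin) beside the strike, facing the door near its free edge: metres pressed in; 0 = free, 0.011 with the door latched, 0.012 at the hard stop. It starts to push back (under 1 N, rising to 3.5 N) about where the strike begins to press the bolt.
- bolt (a joint): How far the bevelled brass latch bolt is pressed into its case against its spring, in metres: 0 = fully out (12.5 mm beyond the door's free edge), about 0.010 while it rides over the strike's lip, 0 again once snapped in.
- old_pack: Another pack of the same size, ORANGE end, not part of the job: leave it. Origin at the centre of its underside.
- screwdriver: Bystander: red-handled screwdriver, 200 mm, lying. Origin under its middle.
- tape: Bystander: blue ring, tape core, 90 mm across, 24 mm high, on top of the cabinet. Origin at the centre of its underside.
- jar: Bystander: glass jar with red cap, 64 mm across, 85 mm tall.
- can: Bystander: green can, 66 mm across, 120 mm tall.
- nozzle: Bystander: grey and black vacuum floor nozzle, about 165 x 160 x 36 mm.
- parcel: Bystander: small cardboard parcel, 130 x 90 x 60 mm.
Things that resemble listed ones, but are neither listed nor needed, are in the scene too. What is shaped like the pack but turquoise or yellow is not meant.

How it is judged:
By the outcome, as a careful person would: the job done as asked, in the order asked, and still so for the second after the job is handed in, with the robot touching nothing.
It also fails if it takes over 72 s, if anything falls off the work surface, if the arm or the gripper's body presses on something with over 40 N, if the wrist force passes 120 N, or if a joint passes its speed limit or range.

## Working session

There is one attempt and no reset: what is moved stays moved. The work goes in short steps, Python scripts to look and compute and a tool call to move; the robot and the scene stay as the last step left them, time stands still between calls to the robot, and variables do not carry over. Pictures are saved under pics/ and viewed, at most 10 in all, crops included, and the job is handed in when it is done.

Besides the shell and the picture viewer there is one more tool, called after ">>>" by a JSON object that holds its "name" and its "arguments". jog_arm: Moves the arm, as the interface text tells. Its arguments: {"type":"object","properties":{"commands":{"type":"array","items":{"type":"object","properties":{"grip":{"type":"number"},"dx":{"type":"number"},"dy":{"type":"number"},"dz":{"type":"number"},"yaw":{"type":"number"}}}},"newtons":{"type":"number"}},"required":["commands"]}

```bash
mkdir -p pics; cat > h.py <<'E'
import numpy as np, cv2
from scipy.spatial.transform import Rotation as R
from workcell import sense, eyes, ticket, ctrl
def cam(f, s=None):
    """returns f, cx, cy, k1, Rcw (cam->world), origin"""
    F=200/np.tan(np.radians(f["fovy"])/2)
    if "rvec" in f:
        Rw=R.from_rotvec(np.ravel(f["rvec"])).as_matrix(); t=np.ravel(f["tvec"])
        return F,f["cx"],f["cy"],f["k1"],Rw.T,-Rw.T@t
    H=np.array(f["hand_eye"]); Rt=R.from_rotvec(s["ee_rot"]).as_matrix()
    return F,f["cx"],f["cy"],f["k1"],Rt@H[:3,:3],Rt@H[:3,3]+np.array(s["position"])
def pix2w(c,u,v,z):
    F,cx,cy,k,Rm,o=c; d=np.array([(u-cx)/F,(v-cy)/F]); r=np.linalg.norm(d); q=r
    for _ in range(30): q=r/(1+k*q*q)
    d=d*(q/r if r>0 else 1); w=Rm@np.array([*d,1]); return o+w*(z-o[2])/w[2]
def w2pix(c,p):
    F,cx,cy,k,Rm,o=c; q=Rm.T@(np.array(p,float)-o); d=q[:2]/q[2]; m=1+k*(d@d)
    return np.array([cx+F*m*d[0],cy+F*m*d[1]])
def grab(name):
    s=sense(); f=eyes.grab_frame(name); return f["image"],cam(f,s),s
def save(n,im,sc=1): cv2.imwrite(n,cv2.resize(im[:,:,::-1],None,fx=sc,fy=sc,interpolation=cv2.INTER_CUBIC))
E
python3 - <<'E'
from h import *
import pickle
d={}
for n in ("scene","side"):
    im,c,s=grab(n); save(f"pics/{n}0.png",im,1.25); d[n]=(im,c); print(n,c[5].round(),c[4][:,2].round(2))
pickle.dump(d,open("d0.pkl","wb"))
print(s,ctrl.nose_length)
E
```

```text
scene [1031.   23. 1003.] [-0.52 -0.12 -0.85]
side [178. 784. 808.] [ 0.27 -0.76 -0.59]
{'clock': 0.05, 'joint_positions': array([-1.30359550e+00,  3.51237660e-01,  1.65243541e+00,  2.18773598e-05,
        1.13908419e+00, -8.45739853e-02]), 'qd': array([ 0.00154954,  0.00102959, -0.0026112 ,  0.00205247, -0.00075751,
       -0.00044908]), 'tau': array([ 1.21586163e-03, -5.07336974e+01, -2.92225653e+01, -6.19008460e-05,
        2.43341754e-03,  2.46820838e-05]), 'position': array([ 189.46816652, -515.99533074,  241.75332888]), 'ee_rot': array([-3.09198193e+00, -5.49504496e-01,  1.35688385e-04]), 'ft_force': array([-0.73220913,  0.29688548,  0.12809915]), 'ft_torque': array([-0.0447679 ,  0.00815587, -0.03935856]), 'finger_force': 0.0, 'finger_gap': 85.39478502995125} 11.0
```

View pics/scene0.png

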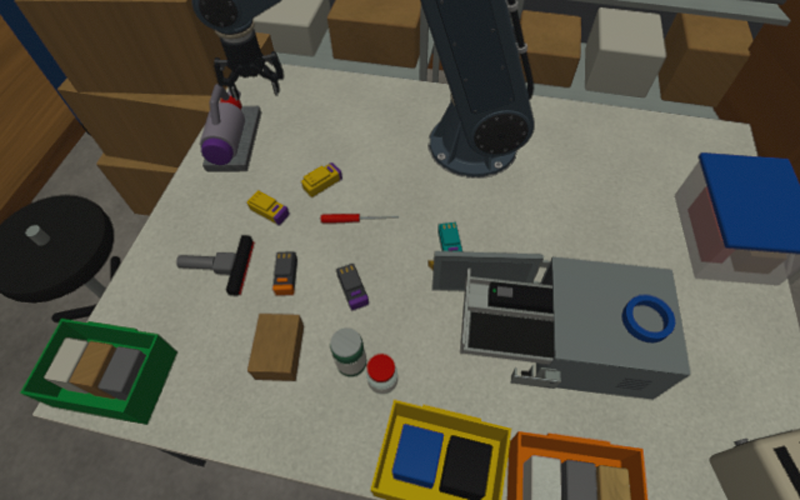

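View pics/side0.png

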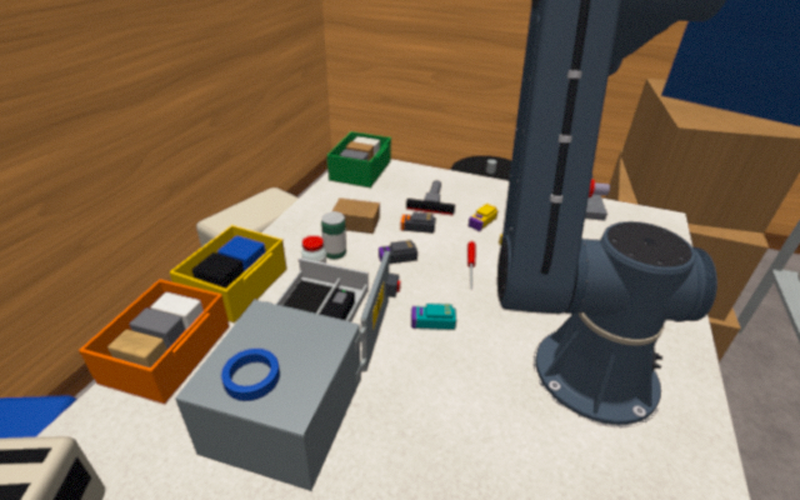

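Scene view: purple pack lies at about (352,285), its purple end pointing down in the picture. The cabinet top spans (555,258) to (688,372), with the tray pulled out to the left and the door open at (435–545, 270). The side view agrees. I'll zoom in to measure.

```bash
python3 - <<'E'
from h import *
import pickle
d=pickle.load(open("d0.pkl","rb"));im,c=d["scene"]
a=cv2.resize(im[185:325,255:555],None,fx=2.667,fy=2.667,interpolation=cv2.INTER_CUBIC)
im2,c2=d["side"]
b=cv2.resize(im2[190:330,280:365],None,fx=1,fy=1)
save("pics/z1.png",a); print(a.shape)
# purple
h=cv2.cvtColor(im,cv2.COLOR_RGB2HSV)
m=((h[...,0]>130)&(h[...,0]<165)&(h[...,1]>90)&(h[...,2]>40)).astype(np.uint8)
n,l,st,ce=cv2.connectedComponentsWithStats(m)
for i in range(1,n):
    if st[i,4]>20: print(st[i],ce[i].round(1),pix2w(c,*ce[i],36).round(1))
E
```

```text
(373, 800, 3)
[161 110  25  22 414] [173.3 120.6] [ 199.4 -688.2   36. ]
[219 165  12  14  90] [224.9 171.8] [ 375.7 -436.2   36. ]
[281 232   8   5  27] [284.4 233.9] [ 551.3 -196.8   36. ]
[279 235  15  12 114] [286.5 241. ] [ 571.9 -185.1   36. ]
```

View pics/z1.png

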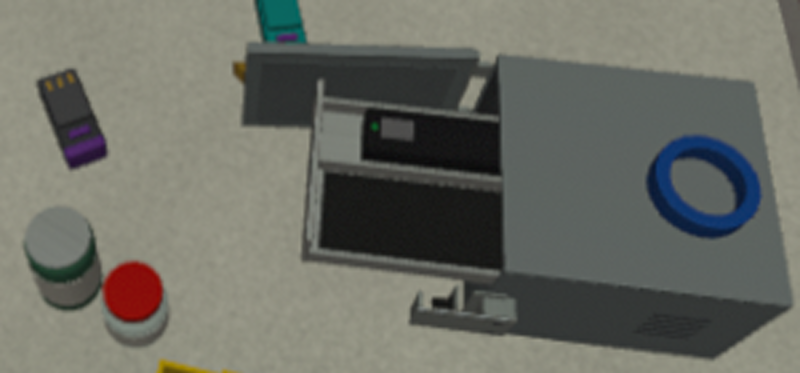

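The zoom shows the cabinet top corners at (498,57), (755,82), (791,303) and (505,273). The tray's front plate is at the left, around (303–325, 82–258). The door's top edge runs from (245,45) to (478,52). The pack is at (38–105, 69–165), with its terminals at the upper left.

```bash
cat > m.py <<'E'
from h import *
import pickle
d=pickle.load(open("d0.pkl","rb"));im,c=d["scene"]
U=lambda p:(255+p[0]/2.667,185+p[1]/2.667)
P=lambda p,z:pix2w(c,*U(p),z)
A,B,C,D=[P(p,165) for p in [(498,57),(755,82),(791,303),(505,273)]]
print("corners",A.round(),B.round(),C.round(),D.round(),"sizes",[np.linalg.norm(x-y).round() for x,y in[(A,B),(C,D),(A,D),(B,C)]])
M=np.array([[-120,110],[120,110],[120,-110],[-120,-110]]);W=np.array([A,B,C,D])[:,:2]
cm=W.mean(0);ang=np.arctan2(*(lambda z:(z.imag,z.real))(np.sum((W-cm)@[1,1j]*np.conj(M@[1,1j]))))
print("cab",cm.round(1),"yaw",ang.round(4))
Rc=np.array([[np.cos(ang),-np.sin(ang)],[np.sin(ang),np.cos(ang)]])
tocab=lambda p:((p[:2]-cm)@Rc).round(1)
for n,p,z in [("plate top hinge",(320,82),150),("plate top strike",(305,256),150),("door top free out",(246,45),162),("door top hinge",(478,50),162),("door free low in",(243,125),8)]: 
    w=P(p,z);print(n,w.round(),tocab(w))
for n,p,z in [("pack termL",(38,80),48),("termR",(72,69),48),("purple botR",(106,153),36),("botL",(76,166),20),]: print(n,P(p,z).round())
E
python3 m.py
python3 - <<'E'
from h import *
import pickle
d=pickle.load(open("d0.pkl","rb"))
for n,p in (("scene",(352/1.25,285/1.25)),("side",(398/1.25,252/1.25))):
    print(n,pix2w(d[n][1],*p,36).round())
E
```

```text
corners [459. 205. 165.] [439. 445. 165.] [655. 457. 165.] [676. 221. 165.] sizes [np.float64(240.0), np.float64(237.0), np.float64(217.0), np.float64(217.0)]
cab [557.4 332.1] yaw 1.6458
plate top hinge [511.  43. 150.] [-284.8   67.8]
plate top strike [688.  54. 150.] [-287.3 -109.6]
door top free out [491. -33. 162.] [-358.9   93.2]
door top hinge [453. 187. 162.] [-136.9  115.1]
door free low in [495. -29.   8.] [-354.9   88.9]
pack termL [ 507. -252.   48.]
termR [ 486. -220.   48.]
purple botR [ 571. -162.   36.]
botL [ 585. -192.   20.]
scene [ 535. -209.   36.]
side [ 521. -198.   36.]
```

>>> {"name": "jog_arm", "arguments": {"commands": [{"dx": 0.031, "dy": -0.0127, "grip": 1}, {"dx": 0.031, "dy": -0.0127}, {"dx": 0.031, "dy": -0.0127}, {"dx": 0.031, "dy": -0.0127}, {"dx": 0.031, "dy": -0.0127}, {"dx": 0.031, "dy": -0.0127}, {"dx": 0.031, "dy": -0.0127}, {"dx": 0.031, "dy": -0.0127}, {"dx": 0.031, "dy": -0.0127}, {"dx": 0.031, "dy": -0.0127}, {"dx": 0.031, "dy": -0.0127}, {"dx": 0.031, "dy": -0.0127}, {"dx": 0.031, "dy": -0.0127}, {"dx": 0.031, "dy": -0.0127}, {"yaw": -0.12}, {"yaw": -0.12}, {}, {}]}}

```text
validation failed for argument at $.co...
```

```bash
python3 - <<'E'
from h import *
import pickle
im,c,s=grab("wrist"); save("pics/w1.png",im,1.25); pickle.dump((im,c,s),open("w1.pkl","wb"))
print(s["position"],R.from_rotvec(s["ee_rot"]).as_matrix()[:,0],c[5],c[4][:,2])
E
```

```text
[ 189.48144394 -516.02134448  241.8108157 ] [9.38761108e-01 3.44568673e-01 1.09042836e-04] [ 260.1632299  -490.12819219  373.95660399] [-0.27647617 -0.10034062 -0.95576811]
```

View pics/w1.png

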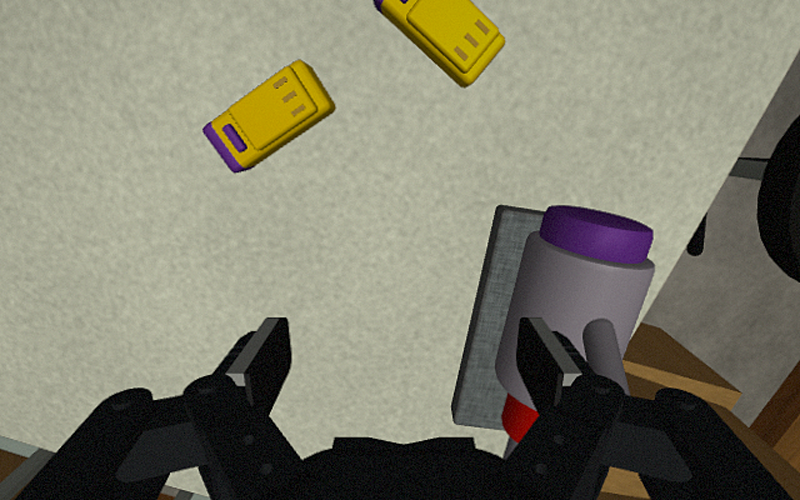

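The move was refused, so this view is from the start pose: yellow packs only, with the fingers in the lower half. I'll resend with every row complete.

>>> {"name": "jog_arm", "arguments": {"commands": [{"dx": 0.031, "dy": -0.0127, "dz": 0, "yaw": 0, "grip": 1}, {"dx": 0.031, "dy": -0.0127, "dz": 0, "yaw": 0, "grip": 1}, {"dx": 0.031, "dy": -0.0127, "dz": 0, "yaw": 0, "grip": 1}, {"dx": 0.031, "dy": -0.0127, "dz": 0, "yaw": 0, "grip": 1}, {"dx": 0.031, "dy": -0.0127, "dz": 0, "yaw": 0, "grip": 1}, {"dx": 0.031, "dy": -0.0127, "dz": 0, "yaw": 0, "grip": 1}, {"dx": 0.031, "dy": -0.0127, "dz": 0, "yaw": 0, "grip": 1}, {"dx": 0.031, "dy": -0.0127, "dz": 0, "yaw": 0, "grip": 1}, {"dx": 0.031, "dy": -0.0127, "dz": 0, "yaw": 0, "grip": 1}, {"dx": 0.031, "dy": -0.0127, "dz": 0, "yaw": 0, "grip": 1}, {"dx": 0.031, "dy": -0.0127, "dz": 0, "yaw": 0, "grip": 1}, {"dx": 0.031, "dy": -0.0127, "dz": 0, "yaw": 0, "grip": 1}, {"dx": 0, "dy": 0, "dz": 0, "yaw": -0.12, "grip": 1}, {"dx": 0, "dy": 0, "dz": 0, "yaw": -0.12, "grip": 1}, {"dx": 0, "dy": 0, "dz": 0, "yaw": 0, "grip": 1}, {"dx": 0, "dy": 0, "dz": 0, "yaw": 0, "grip": 1}]}}

```text
clock: 1.48
position: [486.1, -245.0, 242.1]
ee_rot: [-3.006, -0.911, 0.0]
ft_force: [0.2, -0.6, 0.2]
finger_gap: 85.1
finger_force: 0.0
```

```bash
python3 - <<'E'
from h import *
import pickle
im,c,s=grab("wrist"); save("pics/w2.png",im,1.25); pickle.dump((im,c,s),open("w2.pkl","wb"))
print(s["clock"],s["position"],R.from_rotvec(s["ee_rot"]).as_matrix()[:,0],c[5],c[4][:,2])
E
```

```text
1.4833 [ 486.13058204 -245.00097673  242.13222634] [ 8.31948433e-01  5.54852933e-01 -1.67035679e-04] [ 548.74002395 -203.0870153   374.25718752] [-0.24484248 -0.16343328 -0.95568914]
```

View pics/w2.png

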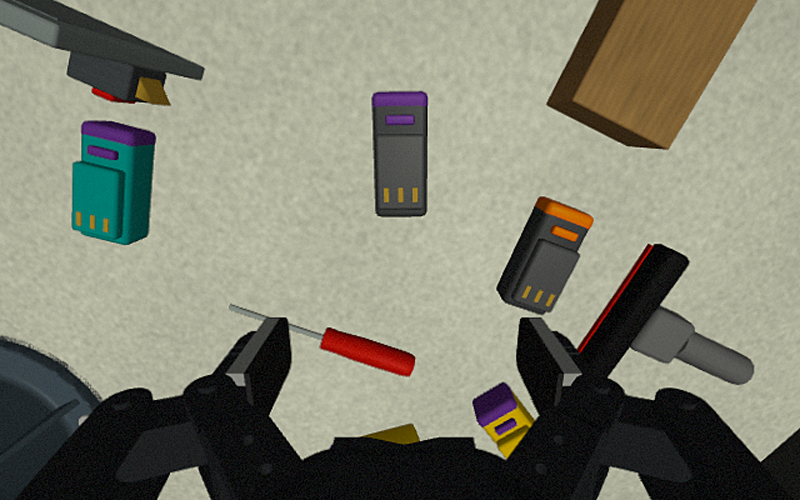

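The purple pack stands upright in the picture: purple top edge at (374–427, 93), terminal-block edge at about (376–426, 214). The orange pack is at (550,255) and the screwdriver at (370,350), both clear of it.

```bash
python3 - <<'E'
from h import *
import pickle
im,c,s=pickle.load(open("w2.pkl","rb"))
Q=lambda u,v,z:pix2w(c,u/1.25,v/1.25,z)
a,b=Q(375,93,34),Q(427,93,34); e,f=Q(375,135,36),Q(427,135,36)
g,h=Q(377,206,48),Q(426,206,48); 
print(a,b,np.linalg.norm(a-b),np.linalg.norm(e-f),np.linalg.norm(g-h))
m1=(a+b)/2;m2=(g+h)/2;v=(m1-m2)[:2];print("len",np.linalg.norm(v),"ang",np.arctan2(v[1],v[0]), "wid ang",np.arctan2(*(a-b)[:2]*[-1,1]) )
t=np.arctan2(*R.from_rotvec(s["ee_rot"]).as_matrix()[[1,0],0]);print("tool",t)
u=v/np.linalg.norm(v);ctr=m1[:2]-52.5*u;print("ctr",ctr)
# delta in tool
Rt=R.from_rotvec(s["ee_rot"]).as_matrix()
print("to tool",Rt.T@np.array([*(ctr-s["position"][:2]),0]))
E
```

```text
[ 558.88665825 -168.47663326   34.        ] [ 582.45916127 -203.77301648   34.        ] 42.444052195385936 43.40034165961739 41.5079218743357
len 90.83882688779991 ang 0.5928501582269955 wid ang 0.5888177326234686
tool 0.5881861912434001
ctr [ 527.13195132 -215.45799617]
to tool [ 5.05030343e+01 -1.82850918e+00 -7.80655171e-03]
```

>>> {"name": "jog_arm", "arguments": {"commands": [{"dx": 0.0252, "dy": -0.0009, "dz": 0.02, "yaw": 0, "grip": 1}, {"dx": 0.0253, "dy": -0.0009, "dz": 0.02, "yaw": 0, "grip": 1}, {"dx": 0, "dy": 0, "dz": 0.035, "yaw": 0, "grip": 1}, {"dx": 0, "dy": 0, "dz": 0.035, "yaw": 0, "grip": 1}, {"dx": 0, "dy": 0, "dz": 0.035, "yaw": 0, "grip": 1}, {"dx": 0, "dy": 0, "dz": 0.03, "yaw": 0, "grip": 1}, {"dx": 0, "dy": 0, "dz": 0.021, "yaw": 0, "grip": 1}, {"dx": 0, "dy": 0, "dz": 0.02, "yaw": 0, "grip": 1}, {"dx": 0, "dy": 0, "dz": 0.01, "yaw": 0, "grip": 1}, {"dx": 0, "dy": 0, "dz": 0, "yaw": 0, "grip": 1}, {"dx": 0, "dy": 0, "dz": 0, "yaw": 0, "grip": 1}]}}

```text
clock: 2.45
position: [527.2, -215.7, 16.6]
ee_rot: [-3.006, -0.913, 0.0]
ft_force: [-0.6, -1.3, 0.5]
finger_gap: 85.1
finger_force: 0.0
```

>>> {"name": "jog_arm", "arguments": {"commands": [{"dx": 0, "dy": 0, "dz": 0, "yaw": 0, "grip": 0.3}, {"dx": 0, "dy": 0, "dz": 0, "yaw": 0, "grip": 0.3}, {"dx": 0, "dy": 0, "dz": 0, "yaw": 0, "grip": 0.3}, {"dx": 0, "dy": 0, "dz": 0, "yaw": 0, "grip": 0.3}, {"dx": 0, "dy": 0, "dz": 0, "yaw": 0, "grip": 0.3}, {"dx": 0, "dy": 0, "dz": 0, "yaw": 0, "grip": 0.3}], "newtons": 50}}

```text
clock: 2.95
position: [527.6, -215.6, 17.4]
ee_rot: [3.004, 0.916, 0.002]
ft_force: [-1.0, -0.2, 7.1]
finger_gap: 45.3
finger_force: 52.2
```

```bash
cat >> m.py <<'E'
print('---')
for n,p,z in [("wall top strike outer",(500,272),118),("wall top front",(320,256),118),("plate bottom strike",(303,259),95),("mat hinge-front",(327,174),98),("mat hinge back",(500,188),98),("mat strike(inner wall top)",(318,246),118),("same",(500,263),118)]:
    w=P(p,z);print(n,w.round(),tocab(w))
w=cm+Rc@np.array([-199,-38]);print("bay",w)
E
python3 m.py | sed -n '/---/,$p'
```

```text
---
wall top strike outer [656. 228. 118.] [-111.4  -90.3]
wall top front [673.  68. 118.] [-271.8  -95.1]
plate bottom strike [669.  54.  95.] [-285.3  -90.8]
mat hinge-front [580.  65.  98.] [-268.4   -2.9]
mat hinge back [562. 229.  98.] [-103.6    2.8]
mat strike(inner wall top) [664.  65. 118.] [-274.1  -85.8]
same [647. 227. 118.] [-111.1  -81.7]
bay [610.22258437 136.47193127]
```

>>> {"name": "jog_arm", "arguments": {"commands": [{"dx": 0, "dy": 0, "dz": -0.02, "yaw": 0, "grip": 0.3}, {"dx": 0, "dy": 0, "dz": -0.04, "yaw": 0, "grip": 0.3}, {"dx": 0, "dy": 0, "dz": -0.04, "yaw": 0, "grip": 0.3}, {"dx": 0, "dy": 0, "dz": -0.04, "yaw": 0, "grip": 0.3}, {"dx": 0, "dy": 0, "dz": -0.04, "yaw": 0, "grip": 0.3}, {"dx": 0, "dy": 0, "dz": -0.04, "yaw": 0, "grip": 0.3}, {"dx": 0, "dy": 0, "dz": 0, "yaw": 0, "grip": 0.3}]}}

```text
clock: 3.53
position: [529.5, -216.5, 244.5]
ee_rot: [2.997, 0.914, 0.014]
ft_force: [0.9, -0.7, -2.8]
finger_gap: 45.2
finger_force: 53.4
```

>>> {"name": "jog_arm", "arguments": {"commands": [{"dx": 0.0266, "dy": -0.0247, "dz": 0, "yaw": 0, "grip": 0.3}, {"dx": 0.0266, "dy": -0.0247, "dz": 0, "yaw": 0, "grip": 0.3}, {"dx": 0.0266, "dy": -0.0247, "dz": 0, "yaw": 0, "grip": 0.3}, {"dx": 0.0266, "dy": -0.0247, "dz": 0, "yaw": 0, "grip": 0.3}, {"dx": 0.0266, "dy": -0.0247, "dz": 0, "yaw": 0, "grip": 0.3}, {"dx": 0.0266, "dy": -0.0247, "dz": 0, "yaw": 0, "grip": 0.3}, {"dx": 0.0266, "dy": -0.0247, "dz": 0, "yaw": 0, "grip": 0.3}, {"dx": 0.0266, "dy": -0.0247, "dz": 0, "yaw": 0, "grip": 0.3}, {"dx": 0.0266, "dy": -0.0247, "dz": 0, "yaw": 0, "grip": 0.3}, {"dx": 0.0266, "dy": -0.0247, "dz": 0, "yaw": 0, "grip": 0.3}]}}

```text
clock: 4.37
position: [609.8, 139.9, 235.6]
ee_rot: [-3.005, -0.916, 0.002]
ft_force: [0.5, 0.1, -3.3]
finger_gap: 45.0
finger_force: 53.3
```

>>> {"name": "jog_arm", "arguments": {"commands": [{"dx": 0, "dy": 0, "dz": 0, "yaw": -0.1175, "grip": 0.3}, {"dx": 0, "dy": 0, "dz": 0, "yaw": -0.1175, "grip": 0.3}, {"dx": 0, "dy": 0, "dz": 0, "yaw": -0.1175, "grip": 0.3}, {"dx": 0, "dy": 0, "dz": 0, "yaw": -0.1175, "grip": 0.3}, {"dx": 0, "dy": 0, "dz": 0, "yaw": -0.1175, "grip": 0.3}, {"dx": 0, "dy": 0, "dz": 0, "yaw": -0.1175, "grip": 0.3}, {"dx": 0, "dy": 0, "dz": 0, "yaw": -0.1175, "grip": 0.3}, {"dx": 0, "dy": 0, "dz": 0, "yaw": -0.1175, "grip": 0.3}, {"dx": 0, "dy": 0, "dz": 0, "yaw": -0.1175, "grip": 0.3}, {"dx": 0, "dy": 0, "dz": 0, "yaw": 0, "grip": 0.3}, {"dx": 0, "dy": 0, "dz": 0, "yaw": 0, "grip": 0.3}]}}

```text
clock: 5.28
position: [609.8, 138.0, 235.8]
ee_rot: [-2.137, -2.303, 0.001]
ft_force: [-0.7, -0.1, -3.3]
finger_gap: 45.0
finger_force: 53.4
```

```bash
python3 - <<'E'
from h import *
import pickle
im,c,s=grab("wrist"); save("pics/w3.png",im,1.25); pickle.dump((im,c,s),open("w3.pkl","wb"))
print(s["clock"],s["position"],s["joint_positions"],R.from_rotvec(s["ee_rot"]).as_matrix()[:,0])
E
```

```text
5.2833 [609.82770929 137.96373017 235.7557483 ] [ 1.48058774e-01  4.94240578e-01  1.45105384e+00 -2.75456816e-05
  1.19715539e+00  7.33169269e-02] [-7.46823524e-02  9.97207370e-01 -8.83554471e-05]
```

View pics/w3.png

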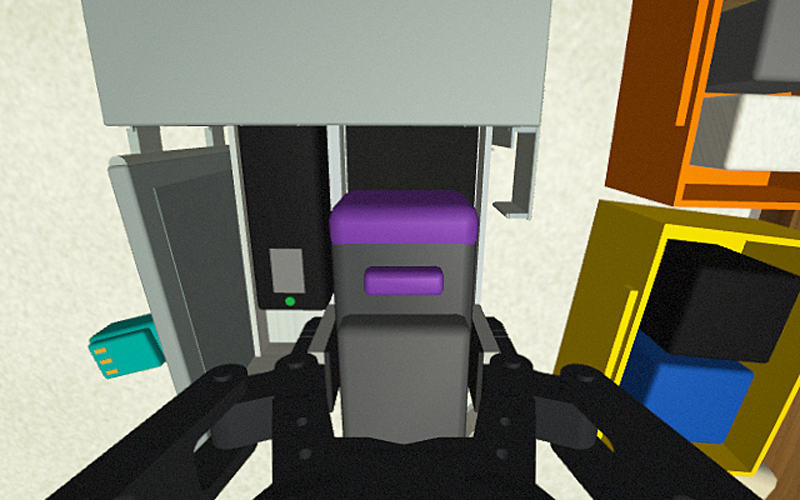

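The purple pack is held straight above the bay. The cabinet front's top edge runs at v=125 from u=105 to 545. The bay mat spans u=346–478 at v≈135, and the charger is to its left.

```bash
cat > m2.py <<'E'
from h import *
import pickle
im,c,s=pickle.load(open("w3.pkl","rb"))
Q=lambda u,v,z:pix2w(c,u/1.25,v/1.25,z)
A=Q(105,125,165);D=Q(546,125,165);print("front edge",A,D,np.linalg.norm(A-D))
ex=(A-D)[:2];ang=np.arctan2(ex[1],ex[0])-np.pi/2;print("yaw",ang)
Rc=np.array([[np.cos(ang),-np.sin(ang)],[np.sin(ang),np.cos(ang)]])
cm=(A+D)[:2]/2+Rc@[120,0]
tc=lambda w:(Rc.T@(np.array(w)[:2]-cm)).round(1)
print("cab",cm)
for n,p,z in [("mat L",(346,135),98),("mat R",(479,135),98),("R wall top inner",(479,135),118),("R wall top outer",(491,135),118),("wall R lower",(479,180),98),("div top L",(329,135),118),("div top R",(341,135),118),("charger left wall",(240,135),118)]: print(n,tc(Q(*p,z)))
print("tcp",tc(s["position"]))
E
python3 m2.py; python3 - <<'E'
import cv2
im=cv2.imread("pics/w3.png");g=cv2.cvtColor(im,cv2.COLOR_BGR2GRAY)
print(g[140,200:520:3]); print(g[128:140,400])
E
```

```text
front edge [453.86884929 204.3531134  165.        ] [675.0386991  220.29412458 165.        ] 221.74358683940582
yaw -4.640437524268684
cab [555.82704741 332.01313225]
mat L [-126.5   -1.6]
mat R [-126.2  -90.2]
R wall top inner [-125.8  -86.5]
R wall top outer [-125.8  -93.9]
wall R lower [-156.  -92.]
div top L [-126.2    6.1]
div top R [-126.2   -1.3]
charger left wall [-126.1   61.4]
tcp [-197.4  -39.9]
[237 239 181 181 161  88  88  94 114 243 207 216  96  34  29  31  29  31
  31  24  35  26  27  32  33  33  28  36  36  36  29  35  35  41  35  38
  37  40  28  24   0  10  12 219 204 206 208  98 187  35  38  31  31  39
  35  37  37  34  37  29  35  31  38  30  38  41  33  36  35  34  32  33
  39  41  34  41  30  38  37  33  34  38  42  32  42  37  33  36  36  35
  38  33  15 155  80 167 207 176  74  72  71  78  70  69 185 248  50]
[39 38 36 35 36 34 33 37 34 32 34 34]
```

>>> {"name": "jog_arm", "arguments": {"commands": [{"dx": 0, "dy": 0.002, "dz": 0, "yaw": 0, "grip": 0.3}, {"dx": 0, "dy": 0.002, "dz": 0, "yaw": 0, "grip": 0.3}, {"dx": 0, "dy": 0, "dz": 0.02, "yaw": 0, "grip": 0.3}, {"dx": 0, "dy": 0, "dz": 0.025, "yaw": 0, "grip": 0.3}, {"dx": 0, "dy": 0, "dz": 0.025, "yaw": 0, "grip": 0.3}, {"dx": 0, "dy": 0, "dz": 0.02, "yaw": 0, "grip": 0.3}, {"dx": 0, "dy": 0, "dz": 0.015, "yaw": 0, "grip": 0.3}, {"dx": 0, "dy": 0, "dz": 0.008, "yaw": 0, "grip": 0.3}, {"dx": 0, "dy": 0, "dz": 0.002, "yaw": 0, "grip": 0.3}, {"dx": 0, "dy": 0, "dz": 0, "yaw": 0, "grip": 0.3}, {"dx": 0, "dy": 0, "dz": 0, "yaw": 0, "grip": 0.3}]}}

```text
clock: 6.25
position: [614.7, 138.4, 122.3]
ee_rot: [2.132, 2.306, 0.002]
ft_force: [-0.3, -0.2, -4.7]
finger_gap: 45.5
finger_force: 53.3
```

>>> {"name": "jog_arm", "arguments": {"commands": [{"dx": 0, "dy": 0, "dz": 0.001, "yaw": 0, "grip": 0.3}, {"dx": 0, "dy": 0, "dz": 0.001, "yaw": 0, "grip": 0.3}, {"dx": 0, "dy": 0, "dz": 0.001, "yaw": 0, "grip": 0.3}, {"dx": 0, "dy": 0, "dz": 0, "yaw": 0, "grip": 0.3}]}}

```text
clock: 6.58
position: [614.1, 138.3, 118.4]
ee_rot: [2.133, 2.307, 0.0]
ft_force: [-0.5, -0.1, -4.1]
finger_gap: 45.2
finger_force: 53.3
```

Continuing to contact.

>>> {"name": "jog_arm", "arguments": {"commands": [{"dx": 0, "dy": 0, "dz": 0.001, "yaw": 0, "grip": 0.3}, {"dx": 0, "dy": 0, "dz": 0.001, "yaw": 0, "grip": 0.3}, {"dx": 0, "dy": 0, "dz": 0, "yaw": 0, "grip": 0.3}]}}

```text
clock: 6.83
position: [614.0, 138.3, 116.1]
ee_rot: [-2.132, -2.307, 0.0]
ft_force: [0.3, 0.1, -3.5]
finger_gap: 45.3
finger_force: 53.3
```

>>> {"name": "jog_arm", "arguments": {"commands": [{"dx": 0, "dy": 0, "dz": 0.001, "yaw": 0, "grip": 0.3}, {"dx": 0, "dy": 0, "dz": 0, "yaw": 0, "grip": 0.3}]}}

```text
clock: 7.0
position: [614.2, 138.3, 115.4]
ee_rot: [2.132, 2.307, 0.0]
ft_force: [-0.2, -0.3, -2.8]
finger_gap: 45.0
finger_force: 53.4
```

>>> {"name": "jog_arm", "arguments": {"commands": [{"dx": 0, "dy": 0, "dz": 0.001, "yaw": 0, "grip": 0.3}, {"dx": 0, "dy": 0, "dz": 0, "yaw": 0, "grip": 0.3}]}}

```text
clock: 7.17
position: [614.2, 138.3, 115.3]
ee_rot: [2.132, 2.307, 0.0]
ft_force: [-4.8, -1.4, 8.4]
finger_gap: 45.5
finger_force: 54.6
```

The pack is down and the force has reversed. Releasing with a small opening, then going up.

>>> {"name": "jog_arm", "arguments": {"commands": [{"dx": 0, "dy": 0, "dz": -0.0005, "yaw": 0, "grip": 0.55}, {"dx": 0, "dy": 0, "dz": 0, "yaw": 0, "grip": 0.6}, {"dx": 0, "dy": 0, "dz": 0, "yaw": 0, "grip": 0.64}, {"dx": 0, "dy": 0, "dz": 0, "yaw": 0, "grip": 0.64}, {"dx": 0, "dy": 0, "dz": 0, "yaw": 0, "grip": 0.64}]}}

```text
clock: 7.58
position: [614.2, 138.3, 114.8]
ee_rot: [2.133, 2.307, 0.0]
ft_force: [-0.3, -0.0, -0.8]
finger_gap: 54.8
finger_force: 0.0
```

>>> {"name": "jog_arm", "arguments": {"commands": [{"dx": 0, "dy": 0, "dz": -0.01, "yaw": 0, "grip": 0.64}, {"dx": 0, "dy": 0, "dz": -0.03, "yaw": 0, "grip": 0.64}, {"dx": 0, "dy": 0, "dz": -0.035, "yaw": 0, "grip": 0.64}, {"dx": 0, "dy": 0, "dz": -0.035, "yaw": 0, "grip": 0.64}, {"dx": -0.03, "dy": -0.007, "dz": 0, "yaw": 0, "grip": 0}, {"dx": -0.035, "dy": -0.007, "dz": 0, "yaw": 0, "grip": 0}, {"dx": -0.035, "dy": -0.007, "dz": 0, "yaw": 0, "grip": 0}, {"dx": -0.033, "dy": -0.008, "dz": 0, "yaw": 0, "grip": 0}, {"dx": 0, "dy": 0, "dz": 0, "yaw": 0, "grip": 0}, {"dx": 0, "dy": 0, "dz": 0, "yaw": 0, "grip": 0}, {"dx": 0, "dy": 0, "dz": 0, "yaw": 0, "grip": 0}]}}

```text
clock: 8.5
position: [595.8, 3.7, 225.4]
ee_rot: [2.133, 2.306, 0.001]
ft_force: [0.0, 0.6, -0.4]
finger_gap: -0.1
finger_force: 0.0
```

```bash
python3 - <<'E'
from h import *
import pickle
im,c,s=grab("wrist"); save("pics/w4.png",im,1.25); pickle.dump((im,c,s),open("w4.pkl","wb"))
print(s["clock"],s["position"],s["finger_gap"],R.from_rotvec(s["ee_rot"]).as_matrix()[:,0])
E
```

```text
8.5 [595.7784954    3.69263969 225.36835738] -0.11338690131799986 [-7.79769121e-02  9.96955151e-01  1.65226071e-04]
```

View pics/w4.png

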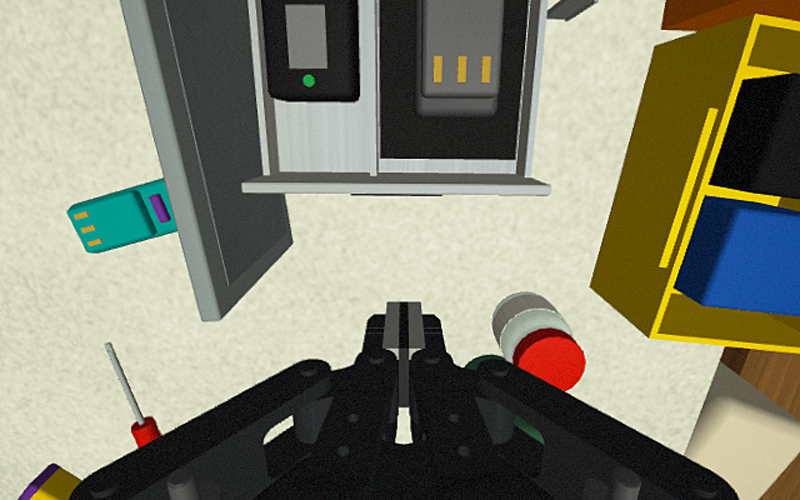

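The pack lies straight in the bay, terminals up, at (420–500, 0–115). The tray plate's top edge is at (243–550, ~191). The jar cap is at (548,360) and the can is partly under the gripper, so I'll check clearance.

```bash
cat > m3.py <<'E'
from h import *
import pickle,io,contextlib
with contextlib.redirect_stdout(io.StringIO()): 
    from m2 import tc,Rc,cm
    from m import P
im,c,s=pickle.load(open("w4.pkl","rb"))
Q=lambda u,v,z:pix2w(c,u/1.25,v/1.25,z)
for n,p,z in [("plateL",(243,191),150),("plateR",(550,193),150),("jar cap",(550,360),85),("pack end",(460,113),36+98),("termblock",(460,97),146),
  ("door top free outer",(203,320),162),("door top free inner",(222,320),162),("door top outer far",(123,0),162),("door top inner far",(143,0),162)]:
    w=Q(*p,z);print(n,w.round(1),tc(w))
print("can",P((60,240),120).round(),tc(P((60,240),120)));print("jar",P((134,292),85).round())
print("tcp",tc(s["position"]),cm)
E
python3 m3.py
```

```text
plateL [507.   40.3 150. ] [-287.4   69.6]
plateR [671.   52.1 150. ] [-287.5  -94.8]
jar cap [722.5 -90.   85. ] [-432.9 -135.9]
pack end [620.1  89.3 134. ] [-246.7  -46.7]
termblock [617.6  96.4 146. ] [-239.4  -44.6]
door top free outer [486.1 -31.9 162. ] [-358.    95.7]
door top free inner [496.9 -31.  162. ] [-357.9   84.9]
door top outer far [460.4 125.  162. ] [-199.6  110.1]
door top inner far [469.6 125.5 162. ] [-199.8  100.9]
can [ 706. -165.  120.] [-506.9 -113.6]
jar [728. -93.  85.]
tcp [-330.3  -16.2] [555.82704741 332.01313225]
```

>>> {"name": "jog_arm", "arguments": {"commands": [{"dx": 0, "dy": -0.003, "dz": 0.03, "yaw": 0, "grip": 0}, {"dx": 0, "dy": 0, "dz": 0.035, "yaw": 0, "grip": 0}, {"dx": 0, "dy": 0, "dz": 0.028, "yaw": 0, "grip": 0}, {"dx": 0, "dy": 0, "dz": 0.01, "yaw": 0, "grip": 0}, {"dx": 0.012, "dy": 0, "dz": 0, "yaw": 0, "grip": 0}, {"dx": 0.01, "dy": 0, "dz": 0, "yaw": 0, "grip": 0}, {"dx": 0.005, "dy": 0, "dz": 0, "yaw": 0, "grip": 0}, {"dx": 0.004, "dy": 0, "dz": 0, "yaw": 0, "grip": 0}, {"dx": 0.004, "dy": 0, "dz": 0, "yaw": 0, "grip": 0}, {"dx": 0.005, "dy": 0, "dz": 0, "yaw": 0, "grip": 0}, {"dx": 0.006, "dy": 0, "dz": 0, "yaw": 0, "grip": 0}]}}

```text
clock: 9.47
position: [589.5, 49.2, 122.5]
ee_rot: [2.132, 2.306, 0.001]
ft_force: [1.2, -2.4, 1.9]
finger_gap: -0.1
finger_force: 1.1
```

>>> {"name": "jog_arm", "arguments": {"commands": [{"dx": 0.008, "dy": 0, "dz": 0, "yaw": 0, "grip": 0}, {"dx": 0.01, "dy": 0, "dz": 0, "yaw": 0, "grip": 0}, {"dx": 0.01, "dy": 0, "dz": 0, "yaw": 0, "grip": 0}, {"dx": 0.01, "dy": 0, "dz": 0, "yaw": 0, "grip": 0}, {"dx": 0.01, "dy": 0, "dz": 0, "yaw": 0, "grip": 0}, {"dx": 0.01, "dy": 0, "dz": 0, "yaw": 0, "grip": 0}, {"dx": 0.01, "dy": 0, "dz": 0, "yaw": 0, "grip": 0}, {"dx": 0.01, "dy": 0, "dz": 0, "yaw": 0, "grip": 0}, {"dx": 0.01, "dy": 0, "dz": 0, "yaw": 0, "grip": 0}, {"dx": 0.01, "dy": 0, "dz": 0, "yaw": 0, "grip": 0}, {"dx": 0.01, "dy": 0, "dz": 0, "yaw": 0, "grip": 0}, {"dx": 0.01, "dy": 0, "dz": 0, "yaw": 0, "grip": 0}, {"dx": 0.008, "dy": 0, "dz": 0, "yaw": 0, "grip": 0}, {"dx": 0.006, "dy": 0, "dz": 0, "yaw": 0, "grip": 0}, {"dx": 0.004, "dy": 0, "dz": 0, "yaw": 0, "grip": 0}, {"dx": 0, "dy": 0, "dz": 0, "yaw": 0, "grip": 0}]}}

```text
clock: 10.8
position: [578.0, 186.3, 122.0]
ee_rot: [-2.131, -2.307, -0.001]
ft_force: [0.6, 0.7, 5.8]
finger_gap: -0.0
finger_force: 0.0
```

>>> {"name": "jog_arm", "arguments": {"commands": [{"dx": 0.002, "dy": 0, "dz": 0, "yaw": 0, "grip": 0}, {"dx": 0.002, "dy": 0, "dz": 0, "yaw": 0, "grip": 0}, {"dx": 0.002, "dy": 0, "dz": 0, "yaw": 0, "grip": 0}, {"dx": 0, "dy": 0, "dz": 0, "yaw": 0, "grip": 0}]}}

```text
clock: 11.13
position: [577.6, 191.7, 122.0]
ee_rot: [-2.132, -2.307, 0.0]
ft_force: [0.2, 0.3, 6.4]
finger_gap: -0.0
finger_force: 0.0
```

>>> {"name": "jog_arm", "arguments": {"commands": [{"dx": 0.0015, "dy": 0, "dz": 0, "yaw": 0, "grip": 0}, {"dx": 0.0015, "dy": 0, "dz": 0, "yaw": 0, "grip": 0}, {"dx": 0, "dy": 0, "dz": 0, "yaw": 0, "grip": 0}]}}

```text
clock: 11.38
position: [577.3, 194.6, 122.0]
ee_rot: [-2.132, -2.307, 0.0]
ft_force: [0.8, 0.1, 7.0]
finger_gap: -0.3
finger_force: 0.0
```

```bash
python3 - <<'E'
from h import *
im,c,s=grab("wrist"); im2,c2,_=grab("side")
a=cv2.resize(im,(512,320)); b=im2[170:370,100:330]; b=cv2.resize(b,(276,240))
o=np.zeros((320,800,3),np.uint8);o[:,:512]=a;o[:240,516:792]=b
save("pics/w5.png",o);print(s["ft_force"],s["ft_torque"],s["position"])
E
```

```text
[0.81371106 0.06070257 6.95760449] [ 0.05204564 -0.0424351  -0.0380547 ] [577.29739624 194.61846015 121.97734755]
```

View pics/w5.png

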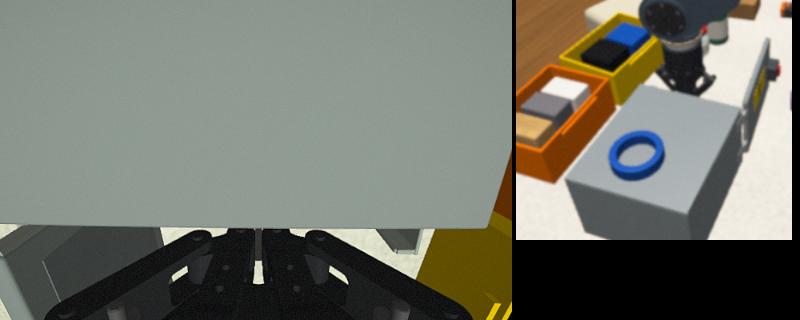

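Nothing visibly touches. The upward force may be the fingertips resting on the dark lip seen on the plate, so I'll raise 3 mm and go on.

>>> {"name": "jog_arm", "arguments": {"commands": [{"dx": 0, "dy": 0, "dz": -0.003, "yaw": 0, "grip": 0}, {"dx": 0, "dy": 0, "dz": 0, "yaw": 0, "grip": 0}, {"dx": 0, "dy": 0, "dz": 0, "yaw": 0, "grip": 0}]}}

```text
clock: 11.73
position: [577.0, 194.0, 124.4]
ee_rot: [-2.132, -2.306, 0.002]
ft_force: [0.4, 0.1, 0.1]
finger_gap: 0.1
finger_force: 0.0
```

>>> {"name": "jog_arm", "arguments": {"commands": [{"dx": 0.0015, "dy": 0, "dz": 0, "yaw": 0, "grip": 0}, {"dx": 0.0015, "dy": 0, "dz": 0, "yaw": 0, "grip": 0}, {"dx": 0, "dy": 0, "dz": 0, "yaw": 0, "grip": 0}]}}

```text
clock: 11.98
position: [577.1, 196.8, 124.5]
ee_rot: [-2.132, -2.307, 0.001]
ft_force: [0.9, 0.3, 0.2]
finger_gap: -0.1
finger_force: 0.0
```

>>> {"name": "jog_arm", "arguments": {"commands": [{"dx": 0.002, "dy": 0, "dz": 0, "yaw": 0, "grip": 0}, {"dx": 0.001, "dy": 0, "dz": 0, "yaw": 0, "grip": 0}, {"dx": 0, "dy": 0, "dz": 0, "yaw": 0, "grip": 0}]}}

```text
clock: 12.23
position: [577.2, 197.7, 124.6]
ee_rot: [2.131, 2.306, -0.005]
ft_force: [0.1, -15.2, 1.1]
finger_gap: 0.5
finger_force: 7.4
```

>>> {"name": "jog_arm", "arguments": {"commands": [{"dx": 0.002, "dy": 0, "dz": 0, "yaw": 0, "grip": 0}, {"dx": 0.001, "dy": 0, "dz": 0, "yaw": 0, "grip": 0}, {"dx": 0, "dy": 0, "dz": 0, "yaw": 0, "grip": 0}]}}

```text
clock: 12.48
position: [577.1, 197.8, 124.6]
ee_rot: [2.13, 2.304, -0.011]
ft_force: [-0.3, -34.2, 5.0]
finger_gap: -0.4
finger_force: 17.2
```

The tray is home: hard stop at the expected position (plate 4 mm proud). Next I back off, go up and over the door, and turn to face its outer side.

>>> {"name": "jog_arm", "arguments": {"commands": [{"dx": -0.006, "dy": 0, "dz": 0, "yaw": 0, "grip": 0}, {"dx": -0.015, "dy": 0, "dz": 0, "yaw": 0, "grip": 0}, {"dx": -0.02, "dy": 0, "dz": 0, "yaw": 0, "grip": 0}, {"dx": -0.01, "dy": 0, "dz": -0.03, "yaw": 0, "grip": 0}, {"dx": 0, "dy": 0, "dz": -0.035, "yaw": 0, "grip": 0}, {"dx": 0, "dy": 0, "dz": -0.035, "yaw": 0, "grip": 0}, {"dx": -0.023, "dy": -0.023, "dz": 0, "yaw": 0, "grip": 0}, {"dx": -0.024, "dy": -0.023, "dz": 0, "yaw": 0, "grip": 0}, {"dx": -0.024, "dy": -0.023, "dz": 0, "yaw": 0, "grip": 0}, {"dx": -0.024, "dy": -0.023, "dz": 0, "yaw": 0, "grip": 0}, {"dx": -0.024, "dy": -0.023, "dz": 0, "yaw": 0, "grip": 0}, {"dx": -0.023, "dy": -0.023, "dz": 0, "yaw": 0, "grip": 0}, {"dx": 0, "dy": 0, "dz": 0, "yaw": 0, "grip": 0}]}}

```text
clock: 13.57
position: [451.5, -3.4, 224.7]
ee_rot: [-2.134, -2.304, 0.002]
ft_force: [0.2, 0.3, 0.1]
finger_gap: -0.3
finger_force: 0.0
```

>>> {"name": "jog_arm", "arguments": {"commands": [{"dx": 0, "dy": 0, "dz": 0, "yaw": 0.1225, "grip": 0}, {"dx": 0, "dy": 0, "dz": 0, "yaw": 0.1225, "grip": 0}, {"dx": 0, "dy": 0, "dz": 0, "yaw": 0.1225, "grip": 0}, {"dx": 0, "dy": 0, "dz": 0, "yaw": 0.1225, "grip": 0}, {"dx": 0, "dy": 0, "dz": 0, "yaw": 0.1225, "grip": 0}, {"dx": 0, "dy": 0, "dz": 0, "yaw": 0.1225, "grip": 0}, {"dx": 0, "dy": 0, "dz": 0, "yaw": 0.1225, "grip": 0}, {"dx": 0, "dy": 0, "dz": 0, "yaw": 0.1225, "grip": 0}, {"dx": 0, "dy": 0, "dz": 0, "yaw": 0.1225, "grip": 0}, {"dx": 0, "dy": 0, "dz": 0, "yaw": 0.1225, "grip": 0}, {"dx": 0, "dy": 0, "dz": 0, "yaw": 0.1225, "grip": 0}, {"dx": 0, "dy": 0, "dz": 0, "yaw": 0.1225, "grip": 0}, {"dx": 0, "dy": 0, "dz": 0, "yaw": 0, "grip": 0}, {"dx": 0, "dy": 0, "dz": 0, "yaw": 0, "grip": 0}]}}

```text
clock: 14.73
position: [454.6, -0.6, 224.8]
ee_rot: [-3.128, -0.287, -0.0]
ft_force: [0.2, 0.2, -0.4]
finger_gap: 0.3
finger_force: 0.0
```

```bash
cat > dr.py <<'E'
import io,contextlib
with contextlib.redirect_stdout(io.StringIO()): from m3 import *
H=np.array([-138,111.]); a=1.6427
def rel():
    s=sense(); X=R.from_rotvec(s["ee_rot"]).as_matrix()[:,0]; yaw=(np.arctan2(X[1],X[0])-a)
    p=tc(s["position"]); r=p-H
    ex=np.array([np.cos(yaw),np.sin(yaw)]); ey=np.array([np.sin(yaw),-np.cos(yaw)])
    print("t",round(s["clock"],2),"cab",p,"z",s["position"][2].round(1),"theta_tool",-yaw.round(4),"rel tool (x,y)",(r@ex).round(1),(r@ey).round(1),"push force",-(s["ft_force"][:2]@X[:2]).round(2))
    print(s["joint_positions"].round(2))
    return s
E
python3 - <<'E'
from dr import *
rel(); im,c,s=grab("wrist"); save("pics/w6.png",im,1.25)
E
```

```text
t 14.73 cab [-324.5  124.8] z 224.8 theta_tool 1.4595 rel tool (x,y) -34.4 183.8 push force -0.25
[-0.1   0.2   1.91  0.    1.04  1.28]
```

View pics/w6.png

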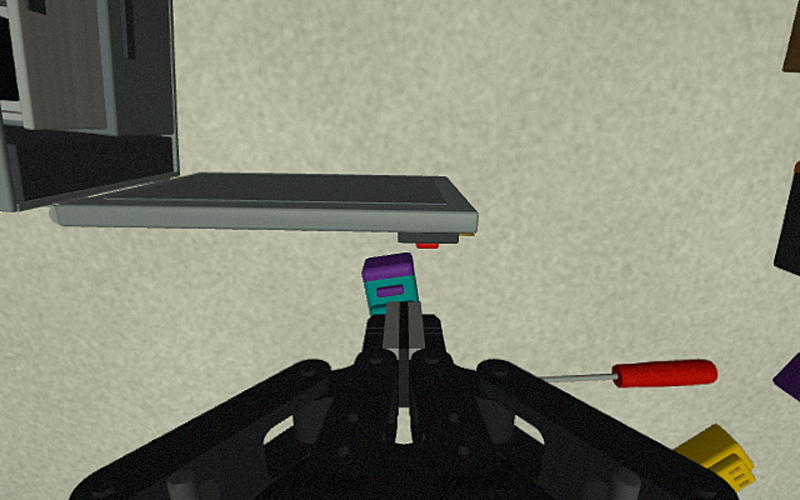

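The door's outer edge is at v≈205–235, with the latch case and red paddle at (428,240). The fingers stand squarely in front of it, and the turquoise pack sits well below finger height. Descending and starting the arc.

>>> {"name": "jog_arm", "arguments": {"commands": [{"dx": 0, "dy": 0, "dz": 0.03, "yaw": 0, "grip": 0}, {"dx": 0, "dy": 0, "dz": 0.035, "yaw": 0, "grip": 0}, {"dx": 0, "dy": 0, "dz": 0.025, "yaw": 0, "grip": 0}, {"dx": 0, "dy": 0, "dz": 0.01, "yaw": 0, "grip": 0}, {"dx": 0.005, "dy": 0, "dz": 0, "yaw": 0, "grip": 0}, {"dx": 0.005, "dy": 0, "dz": 0, "yaw": 0, "grip": 0}, {"dx": 0.004, "dy": 0, "dz": 0, "yaw": 0, "grip": 0}, {"dx": 0.003, "dy": 0, "dz": 0, "yaw": 0, "grip": 0}, {"dx": 0.0093, "dy": 0.0006, "dz": 0, "yaw": -0.05, "grip": 0}, {"dx": 0.0093, "dy": 0.0006, "dz": 0, "yaw": -0.05, "grip": 0}, {"dx": 0, "dy": 0, "dz": 0, "yaw": 0, "grip": 0}]}}

```text
clock: 15.7
position: [491.7, 5.1, 126.0]
ee_rot: [3.11, 0.442, 0.005]
ft_force: [-0.3, -0.7, -0.3]
finger_gap: -0.1
finger_force: 0.0
```

```bash
python3 -c "
from dr import *
s=rel();print(s['ft_force'])"
```

```text
t 15.7 cab [-321.4   87.4] z 126.0 theta_tool 1.3606 rel tool (x,y) -15.2 184.3 push force 0.5
[-0.08  0.41  1.9   0.    0.83  1.2 ]
[-0.30761981 -0.7255646  -0.29258834]
```

>>> {"name": "jog_arm", "arguments": {"commands": [{"dx": 0.0093, "dy": 0.0006, "dz": 0, "yaw": -0.05, "grip": 0}, {"dx": 0.0093, "dy": 0.0006, "dz": 0, "yaw": -0.05, "grip": 0}, {"dx": 0.0093, "dy": 0.0006, "dz": 0, "yaw": -0.05, "grip": 0}, {"dx": 0.0093, "dy": 0.0006, "dz": 0, "yaw": -0.05, "grip": 0}, {"dx": 0.0093, "dy": 0.0006, "dz": 0, "yaw": -0.05, "grip": 0}, {"dx": 0.0093, "dy": 0.0006, "dz": 0, "yaw": -0.05, "grip": 0}, {"dx": 0.0093, "dy": 0.0006, "dz": 0, "yaw": -0.05, "grip": 0}, {"dx": 0.0093, "dy": 0.0006, "dz": 0, "yaw": -0.05, "grip": 0}, {"dx": 0.0093, "dy": 0.0006, "dz": 0, "yaw": -0.05, "grip": 0}, {"dx": 0.0093, "dy": 0.0006, "dz": 0, "yaw": -0.05, "grip": 0}, {"dx": 0.0093, "dy": 0.0006, "dz": 0, "yaw": -0.05, "grip": 0}, {"dx": 0.0093, "dy": 0.0006, "dz": 0, "yaw": -0.05, "grip": 0}, {"dx": 0.0093, "dy": 0.0006, "dz": 0, "yaw": -0.05, "grip": 0}, {"dx": 0.0093, "dy": 0.0006, "dz": 0, "yaw": -0.05, "grip": 0}, {"dx": 0.0093, "dy": 0.0006, "dz": 0, "yaw": -0.05, "grip": 0}, {"dx": 0.0093, "dy": 0.0006, "dz": 0, "yaw": -0.05, "grip": 0}, {"dx": 0.0093, "dy": 0.0006, "dz": 0, "yaw": -0.05, "grip": 0}, {"dx": 0.0093, "dy": 0.0006, "dz": 0, "yaw": -0.05, "grip": 0}, {"dx": 0.0093, "dy": 0.0006, "dz": 0, "yaw": -0.05, "grip": 0}, {"dx": 0.0093, "dy": 0.0006, "dz": 0, "yaw": -0.05, "grip": 0}]}}

```text
clock: 17.37
position: [627.8, 119.1, 125.6]
ee_rot: [2.519, 1.876, 0.001]
ft_force: [-0.8, 0.1, 0.3]
finger_gap: 0.2
finger_force: 0.0
```

```bash
python3 -c "
from dr import *
s=rel();print(s['ft_force'])"
```

```text
t 17.37 cab [-217.6  -56.4] z 125.6 theta_tool 0.3624 rel tool (x,y) -15.1 184.7 push force 0.14
[ 0.11  0.64  1.5  -0.    1.    0.41]
[-0.79949798  0.09296426  0.31765114]
```

>>> {"name": "jog_arm", "arguments": {"commands": [{"dx": 0.0093, "dy": 0.0006, "dz": 0, "yaw": -0.05, "grip": 0}, {"dx": 0.0093, "dy": 0.0006, "dz": 0, "yaw": -0.05, "grip": 0}, {"dx": 0.0093, "dy": 0.0006, "dz": 0, "yaw": -0.05, "grip": 0}, {"dx": 0.0056, "dy": 0.0004, "dz": 0, "yaw": -0.03, "grip": 0}, {"dx": 0.0037, "dy": 0.0003, "dz": 0, "yaw": -0.02, "grip": 0}, {"dx": 0.0037, "dy": 0.0003, "dz": 0, "yaw": -0.02, "grip": 0}, {"dx": 0.0019, "dy": 0.0002, "dz": 0, "yaw": -0.01, "grip": 0}, {"dx": 0.0019, "dy": 0.0002, "dz": 0, "yaw": -0.01, "grip": 0}, {"dx": 0, "dy": 0, "dz": 0, "yaw": 0, "grip": 0}]}}

```text
clock: 18.12
position: [639.2, 161.2, 125.0]
ee_rot: [2.277, 2.163, -0.001]
ft_force: [-0.6, -3.1, 1.1]
finger_gap: 0.4
finger_force: 0.0
```

```bash
python3 -c "
from dr import *
s=rel();print(s['ft_force'])"
```

```text
t 18.12 cab [-176.3  -70.9] z 125.0 theta_tool 0.1234 rel tool (x,y) -15.6 185.2 push force 3.13
[ 0.18  0.67  1.44 -0.    1.03  0.23]
[-0.57389995 -3.1086181   1.13350574]
```

>>> {"name": "jog_arm", "arguments": {"commands": [{"dx": 0.001, "dy": 0, "dz": 0, "yaw": -0.005, "grip": 0}, {"dx": 0.001, "dy": 0, "dz": 0, "yaw": -0.005, "grip": 0}, {"dx": 0.001, "dy": 0, "dz": 0, "yaw": -0.005, "grip": 0}, {"dx": 0, "dy": 0, "dz": 0, "yaw": 0, "grip": 0}]}}

```text
clock: 18.45
position: [639.5, 163.5, 124.9]
ee_rot: [2.261, 2.179, -0.002]
ft_force: [1.3, -7.7, 1.0]
finger_gap: 0.2
finger_force: 0.0
```

>>> {"name": "jog_arm", "arguments": {"commands": [{"dx": 0.001, "dy": 0, "dz": 0, "yaw": -0.005, "grip": 0}, {"dx": 0.001, "dy": 0, "dz": 0, "yaw": -0.005, "grip": 0}, {"dx": 0, "dy": 0, "dz": 0, "yaw": 0, "grip": 0}]}}

```text
clock: 18.7
position: [639.7, 165.5, 124.9]
ee_rot: [2.25, 2.19, -0.001]
ft_force: [1.2, -8.4, 0.5]
finger_gap: 0.0
finger_force: 0.0
```

>>> {"name": "jog_arm", "arguments": {"commands": [{"dx": 0.001, "dy": 0, "dz": 0, "yaw": -0.005, "grip": 0}, {"dx": 0.001, "dy": 0, "dz": 0, "yaw": -0.005, "grip": 0}, {"dx": 0, "dy": 0, "dz": 0, "yaw": 0, "grip": 0}]}}

```text
clock: 18.95
position: [639.5, 168.2, 124.9]
ee_rot: [2.24, 2.202, -0.001]
ft_force: [1.3, -5.3, 0.4]
finger_gap: -0.1
finger_force: 0.0
```

>>> {"name": "jog_arm", "arguments": {"commands": [{"dx": 0.0005, "dy": 0, "dz": 0, "yaw": -0.002, "grip": 0}, {"dx": 0, "dy": 0, "dz": 0, "yaw": 0, "grip": 0}]}}

```text
clock: 19.12
position: [639.6, 168.3, 124.9]
ee_rot: [2.237, 2.204, -0.001]
ft_force: [0.3, -7.9, 1.1]
finger_gap: 0.1
finger_force: 0.0
```

>>> {"name": "jog_arm", "arguments": {"commands": [{"dx": 0.0005, "dy": 0, "dz": 0, "yaw": -0.002, "grip": 0}, {"dx": 0, "dy": 0, "dz": 0, "yaw": 0, "grip": 0}]}}

```text
clock: 19.28
position: [639.6, 168.5, 124.9]
ee_rot: [2.235, 2.206, -0.002]
ft_force: [0.8, -9.8, 1.3]
finger_gap: 0.1
finger_force: 0.0
```

>>> {"name": "jog_arm", "arguments": {"commands": [{"dx": 0.0006, "dy": 0, "dz": 0, "yaw": 0, "grip": 0}, {"dx": 0, "dy": 0, "dz": 0, "yaw": 0, "grip": 0}]}}

```text
clock: 19.45
position: [639.6, 168.5, 124.9]
ee_rot: [2.235, 2.206, -0.003]
ft_force: [0.5, -13.9, 1.9]
finger_gap: -0.3
finger_force: 0.0
```

>>> {"name": "jog_arm", "arguments": {"commands": [{"dx": 0.0005, "dy": 0, "dz": 0, "yaw": 0, "grip": 0}, {"dx": 0, "dy": 0, "dz": 0, "yaw": 0, "grip": 0}]}}

```text
clock: 19.62
position: [639.6, 168.6, 124.9]
ee_rot: [2.235, 2.205, -0.004]
ft_force: [0.5, -15.6, 2.3]
finger_gap: -0.3
finger_force: 0.0
```

```bash
python3 - <<'E'
from dr import *
rel(); d={}
for n in("scene","side"):
    im,c,_=grab(n); d[n]=im
cv2.imwrite("pics/pre_scene.png",d["scene"][:,:,::-1]);cv2.imwrite("pics/pre_side.png",d["side"][:,:,::-1])
E
```

```text
t 19.62 cab [-169.   -71.8] z 124.9 theta_tool 0.0851 rel tool (x,y) -15.4 184.8 push force 15.59
[ 0.19  0.68  1.43 -0.    1.03  0.2 ]
```

The force is rising with no motion, so this is a hard stop after the drop. Easing off to see whether the door holds.

>>> {"name": "jog_arm", "arguments": {"commands": [{"dx": -0.001, "dy": 0, "dz": 0, "yaw": 0, "grip": 0}, {"dx": -0.001, "dy": 0, "dz": 0, "yaw": 0, "grip": 0}, {"dx": 0, "dy": 0, "dz": 0, "yaw": 0, "grip": 0}]}}

```text
clock: 19.97
position: [639.6, 168.3, 124.9]
ee_rot: [2.236, 2.206, -0.0]
ft_force: [0.9, -6.8, 0.6]
finger_gap: 0.1
finger_force: 0.0
```

>>> {"name": "jog_arm", "arguments": {"commands": [{"dx": -0.001, "dy": 0, "dz": 0, "yaw": 0, "grip": 0}, {"dx": -0.001, "dy": 0, "dz": 0, "yaw": 0, "grip": 0}, {"dx": 0, "dy": 0, "dz": 0, "yaw": 0, "grip": 0}]}}

```text
clock: 20.22
position: [639.3, 167.3, 124.7]
ee_rot: [-2.235, -2.207, -0.0]
ft_force: [0.3, -0.6, -0.5]
finger_gap: -0.2
finger_force: 0.0
```

>>> {"name": "jog_arm", "arguments": {"commands": [{"dx": -0.001, "dy": 0, "dz": 0, "yaw": 0, "grip": 0}, {"dx": -0.001, "dy": 0, "dz": 0, "yaw": 0, "grip": 0}, {"dx": 0, "dy": 0, "dz": 0, "yaw": 0, "grip": 0}]}}

```text
clock: 20.47
position: [639.3, 165.1, 124.7]
ee_rot: [-2.235, -2.207, -0.0]
ft_force: [0.6, 0.2, 0.5]
finger_gap: -0.3
finger_force: 0.0
```

The contact force is gone after about 1 mm of retreat, so the door holds. Withdrawing to check.

>>> {"name": "jog_arm", "arguments": {"commands": [{"dx": -0.015, "dy": 0, "dz": 0, "yaw": 0, "grip": 0}, {"dx": -0.025, "dy": 0, "dz": 0, "yaw": 0, "grip": 0}, {"dx": -0.025, "dy": 0, "dz": -0.02, "yaw": 0, "grip": 0}, {"dx": -0.015, "dy": 0, "dz": -0.035, "yaw": 0, "grip": 0}, {"dx": -0.015, "dy": 0, "dz": -0.035, "yaw": 0, "grip": 0}, {"dx": -0.015, "dy": 0, "dz": -0.035, "yaw": 0, "grip": 0}, {"dx": 0, "dy": 0, "dz": 0, "yaw": 0, "grip": 0}, {"dx": 0, "dy": 0, "dz": 0, "yaw": 0, "grip": 0}, {"dx": 0, "dy": 0, "dz": 0, "yaw": 0, "grip": 0}, {"dx": 0, "dy": 0, "dz": 0, "yaw": 0, "grip": 0}, {"dx": 0, "dy": 0, "dz": 0, "yaw": 0, "grip": 0}, {"dx": 0, "dy": 0, "dz": 0, "yaw": 0, "grip": 0}, {"dx": 0, "dy": 0, "dz": 0, "yaw": 0, "grip": 0}]}}

```text
clock: 21.55
position: [637.8, 55.3, 249.0]
ee_rot: [-2.234, -2.207, 0.001]
ft_force: [1.0, -0.1, 0.6]
finger_gap: 0.0
finger_force: 0.0
```

```bash
python3 - <<'E'
from dr import *
im,c,s=grab("wrist"); im2,c2,_=grab("scene")
pre=cv2.imread("pics/pre_scene.png")[:,:,::-1]
o=np.zeros((580,800,3),np.uint8)
o[:320,:512]=cv2.resize(im,(512,320))
cr=lambda x:cv2.resize(x[190:320,330:560],(398,225))
o[340:565,:398]=cr(pre); o[340:565,402:800]=cr(im2)
save("pics/end.png",o); print(s["position"],s["clock"])
E
```

```text
[637.79841     55.31207332 249.04905466] 21.55
```

View pics/end.png

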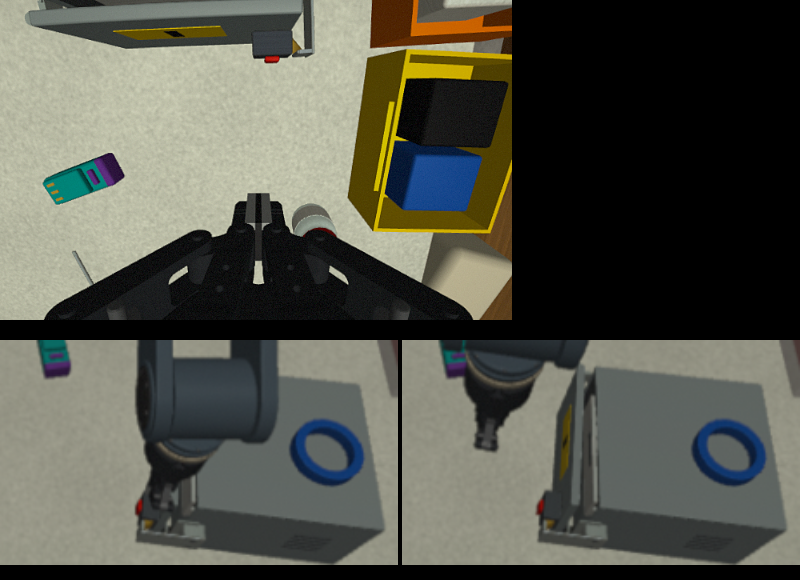

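The door sits where it was when pressed: the paddle is at the same scene pixel before and after release, with no 7 mm spring-back. It reached the hard stop past the force drop, so it is latched. Everything else is untouched and the arm is clear.

```bash
python3 -c "
from workcell import ticket; print(ticket.close_job())"
```

```text
the job is handed in; nothing more can be done
None
```

I handed the job in at about 21.6 s: the purple-ended pack was set down flat, right way up, in the empty bay, the tray pushed home to its stop, and the door pressed shut at no more than about 16 N; it stayed shut when released, so I take it as latched, though I did not see the bolt itself behind the strike.

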